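Hang the press guard

TASK

Pinch the yellow guard door's two finger tabs together to pull in its sprung hinge pin, lift the door off the parking stand, and drop it gently into the hinge on the front of the hand press, letting the pin spring fully home so that the door hangs there upright by itself. Never force it (the press hinge is not exactly where it is measured, so feel for it) and leave the other things on the bench alone.

Things in the scene. Friction and masses are not known exactly. Their poses are not given: they have to be found in the camera images.
- guard: Yellow-framed guard door, clear pane, 146 mm wide (its y, edges at -73 and +73), 6 mm thick (its x; top bar 14), 0.33 kg give or take 30 %. Origin: on its hinge axis, midway. y runs along the axis from fixed stub to sprung pin, z up when hung; it reaches 100 mm below and 8 mm above the axis. Two finger tabs stand on top. Hung, it swings freely about the axis.
- stub_end (a point): End of the guard's fixed round steel stub (10 mm diameter, on the hinge axis), at y = -91 mm in the guard's frame. Axes as the guard.
- guard_pin (a joint): How far the sprung pin is drawn in, m: 0 fully out (locked), 0.015 fully in. The spring takes 6 N to start and 10.5 N fully in, where it meets a hard stop, so that the door can be held and carried by the pinched tabs. Let go, it springs out.
- pin_tip (a point): End of the sprung pin (8 mm diameter, round nose, on the hinge axis): at y = +90 mm in the guard's frame when out, +75 mm when drawn in; it moves with the pin.
- tabs_mid (a point): Point on the guard at y = -7.5 mm, 27 mm above the axis: the middle of the two tabs when pinched. Tabs: 20 mm wide in x, 8 mm thick, top 45 mm above the axis. Yellow, fixed: y = -28 to -20 mm in the guard's frame. Red, carries the pin: y = +20 to +28 mm; pinched from outside (56 mm over both) it goes 15 mm towards the yellow one (41 mm over both).
- stand: Parking stand, dark wood foot 130 x 200 mm, two posts that carry the same two steel hinge ears as the press; the door hangs here at the start. Origin: on the bench below the middle of the hinge axis; y along that axis towards the pin ear, as the door's y.
- stand_hinge (a point): Middle of the stand's hinge axis, 165 mm above the bench; the guard's origin is there at the start, within 3 mm. Axes as the stand. The ears have the shape told at stub_ear and pin_ear, and sit true; the door lifts straight up out of them once the pin is in.
- press: Dark cast-iron hand press, 325 mm tall, spoked wheel on top (150 mm over all), front = its -x. Origin: on the bench below the nominal middle of the hinge axis; y along that axis from stub ear to pin ear: hang the guard with its y along this y. Head and wheel begin 134 mm behind the axis, two green cheek plates 150 mm tall begin 47 mm behind it.
- press_hinge (a point): Nominal middle of the press's hinge axis, 165 mm above the bench, axes as the press. The hinge plate with both ears is clamped in slotted holes: the real axis lies up to 14 mm forward or back (x) and 7 mm up or down of this point, unmeasured; in y and in direction it is true. A crossbar joins the ears 22 to 30 mm behind the axis and 13 to 25 mm below it.
- stub_ear (a point): Nominal seat of the stub in the press's stub ear, at y = -82 mm (ear 8 mm thick, inner face -78). From the real axis: slot open at the top, x = -6 to +6 mm, floor 5 mm below (the stub rests on it); front lip up to 10 mm; the slot's rear wall goes on up, straight, as a horn to 42 mm, so a stub held above the lip and moved back (+x) meets the horn flush with the slot's rear wall.
- pin_ear (a point): Nominal middle of the press's pin ear at y = +82 mm (8 mm thick, inner face +78), axes as the press. From the real axis: closed window for the pin, x = -6 to +6 mm, from 6 mm below to 8 mm above; the ear's top is 20 mm above. The drawn-in pin passes down inside this ear and springs out into the window.
- jar: Squat stoneware jar of grey wooden toe plugs, 110 mm wide, 110 mm tall, 0.9 kg; origin under its centre. Bystander.
- boot_stretcher: Beech boot stretcher lying along its x, from x = -142 to +105 mm, 80 mm wide, 54 mm tall; origin on the bench. Bystander.
- heel_insert: Red plastic heel insert, 55 x 50 x 22 mm; origin under its centre. Bystander.
- shoe_tree: Varnished ash shoe tree with a coiled spring, lying along its x, 265 mm long, 70 mm wide, 55 mm tall; origin on the bench, about its middle. Bystander.
There are look-alikes about, which are no part of the job. There is more than one size of the stand; the job needs the smaller.

How it is judged:
By the outcome, as a careful person would: the job done as asked, in the order asked, and still so for the second after the job is handed in, with the robot touching nothing.
It also fails if it takes over 69 s, if anything falls off the work surface, if the arm or the gripper's body presses on something with over 40 N, if the wrist force passes 120 N, or if a joint passes its speed limit or range.

ROBOT

A 7-joint arm with a two-finger parallel gripper is mounted at the origin on the work surface. World frame = base frame: x ahead of the robot, y to its left, z up, the work surface at z = 0. Lengths are in mm, angles in rad, forces in N, time in s.
With the tool pointing down it reaches from about 375 to 925 mm from the base axis. Payload 3.1 kg.
Tool frame: the origin (TCP) lies at the very end of the fingers, on their centre line; the grasp point (between the pads) lies bot.tcp_to_grasp behind it (bot.tcp_to_grasp is the distance from the TCP to the grasp point, in mm); z points along the fingers, y is the line along which they close (so a half turn about z gives the same grasp; the last joint's range is limited). The gripper opens to 85 mm and grips with 20 to 120 N. Pads are 22 mm wide; open, the fingers measure 114 mm over their backs; the gripper's body (76 mm by 85 mm) begins 54 mm behind the grasp point. The pads swing forward as they close: fully open they stand 13 mm farther back than shut.
Start: joints at [-1.21, 0.383, 0.044, 1.598, -0.018, 1.161, -0.05], TCP at [287.846, 582.793, 231.269] pointing down, gripper open.
Joint ranges: [-2.61, 2.61], [-0.41, 2.15], [-1.48, 1.57], [0, 2.5], [-1.57, 4.71], [0.05, 1.97], [-2.85, 2.85]. Speed limits (rad/s): [2.79, 2.79, 3.14, 3.14, 3.14, 3.14, 3.14].

INTERFACE

Orientations are given as a unit quaternion [x, y, z, w].
In Python, from workcell import state, optics, ticket, bot gives the robot as it stands.
- The arm moves only by the shell command python3 -m jog 'ROWS' [FORCE]. ROWS is a JSON list of rows, 1 to 10 of them, each an object with the fields sx, sy, sz (the shift in a scale on which 1.0 is 400 mm), twist (a turn about the tool's z in normalised numbers (1 is pi/2 rad)), aperture (the finger opening in mm); a field left out counts as zero (the opening has to be given); each row is the pose to reach, as a shift and turn from the pose commanded when the command began, along the tool's axes at that moment; what a row does not reach only later rows make up. A row lasts 1/12 s, in which the tool goes at most 41.7 mm and 0.125 rad, less where a joint would pass 70% of its speed; a pose out of reach is approached as far as the arm can. The fingers move at their own pace and stop on an object; FORCE is the grip in N (left out, the last holds). Time passes only in rows, so rows that do not move let the fingers close. It prints the time, the measured TCP pose, the force, the opening and the grip force at its end. Shift and turn numbers lie between -1 and 1, and a call with a number outside is refused. Input that does not fit is refused with a message, and nothing moves.
- state(): the state, without advancing time (a new reading comes with each control period).
- optics.grab_frame(name): name is "side" or "top" or "wrist"; returns (picture, depth): 384x512x3 uint8, red, green, blue; 384x512 float32, mm along the optical axis (not along the pixel's ray), 0 where there is no reading.
- optics.camera_info(name): a dict with "fovy" (degrees; the focal length in pixels is half the picture's height over the tangent of half this angle, whatever the lens; pixels are square), "cx", "cy" (the principal point, pixels), "extrinsics" (4x4, takes a point from world to camera coordinates). Camera axes: x right, y up, looking along -z (the intrinsics and any distortion apply to the point x, -y, -z); pixel columns grow to the right and rows downward; lengths in mm; the calibration is good to about 2 mm. A picture is of the moment at which its call begins: read the wrist's pose just before it. camera_info takes no time and is no camera call; for the wrist camera it gives the pose at the moment of the call.
- ticket.finish_job(): hands the job in; it is judged then, once.
The state is a dict: "clock": time; "qpos": joint angles; "dq": joint speeds; "joint_torque": joint torques, N m; "eef_pos": TCP position; "orientation": TCP orientation; "ft_force": force on the tool from outside, world axes, zero at the start; "moment": the same for the moment, N m; "grip_width": finger opening in mm; "gripper_force": force on a finger pad.
Only numpy, scipy, OpenCV 4.12 (cv2) and the standard library are available. Lean on these libraries where they do the work, as an engineer would, in place of code of your own. Each camera call takes 0.05 s, during which the arm holds its last target. There are 200 camera calls.

## Working session

There is one attempt and no reset: what is moved stays moved. The work goes in short steps, Python scripts to look and compute and a shell command to move; the robot and the scene stay as the last step left them, time stands still between calls to the robot, and variables do not carry over. Pictures are saved under pics/ and viewed, at most 10 in all, crops included, and the job is handed in when it is done.

```bash
mkdir -p pics; ls; cat > h.py <<'E'
import numpy as np,cv2
from workcell import state,optics,ticket,bot
def K(n):
    i=optics.camera_info(n); f=192/np.tan(np.radians(i['fovy'])/2); return f,i['cx'],i['cy'],np.array(i['extrinsics'])
def back(n,uv,d,k=None):
    f,cx,cy,E=k or K(n); uv=np.atleast_2d(uv).astype(float); d=np.atleast_1d(d)
    p=np.c_[(uv[:,0]-cx)/f*d,-(uv[:,1]-cy)/f*d,-d]
    return (p-E[:3,3])@E[:3,:3]
def proj(n,P,k=None):
    f,cx,cy,E=k or K(n); c=np.atleast_2d(P)@E[:3,:3].T+E[:3,3]
    return np.c_[cx+f*c[:,0]/-c[:,2],cy+f*-c[:,1]/-c[:,2]]
def cloud(n,d,k=None):
    v,u=np.mgrid[:384,:512]; return back(n,np.c_[u.ravel(),v.ravel()],d.ravel(),k).reshape(384,512,3)
def st():
    s=state(); print({k:np.round(v,3).tolist() if not np.isscalar(v) else v for k,v in s.items() if k not in('dq','joint_torque')})
E
python3 - <<'E'
from h import *
ims=[]
for n in('side','top'):
    i=optics.camera_info(n); print(n,{k:(v if k!='extrinsics' else np.round(v,3).tolist()) for k,v in i.items()})
    p,d=optics.grab_frame(n); np.savez(f'{n}0.npz',p=p,d=d); cv2.imwrite(f'pics/{n}0.png',p[:,:,::-1]); print((d>0).mean())
st(); print(bot.tcp_to_grasp)
E
```

```text
pics
side {'fovy': 46.40444028193074, 'cx': 247.5135509427279, 'cy': 186.99223928215983, 'extrinsics': [[0.871, -0.491, 0.002, -449.861], [0.381, 0.679, 0.627, -190.608], [-0.309, -0.546, 0.779, -1219.057], [0.0, 0.0, 0.0, 1.0]]}
0.9958546956380209
top {'fovy': 47.04928693666138, 'cx': 255.93929472456898, 'cy': 185.03166345236662, 'extrinsics': [[0.027, -0.999, -0.017, -93.861], [0.986, 0.024, 0.165, -488.177], [-0.165, -0.021, 0.986, -1139.554], [0.0, 0.0, 0.0, 1.0]]}
0.99615478515625
{'clock': 0.1, 'qpos': [-1.21, 0.384, 0.044, 1.599, -0.018, 1.161, -0.05], 'eef_pos': [287.499, 581.999, 229.995], 'orientation': [0.227, 0.974, -0.001, -0.0], 'ft_force': [-0.6, 0.442, -0.258], 'moment': [0.016, -0.006, 0.018], 'gripper_force': 0.0, 'grip_width': 85.0546722649347}
18.700000000000003
```

View pics/side0.png

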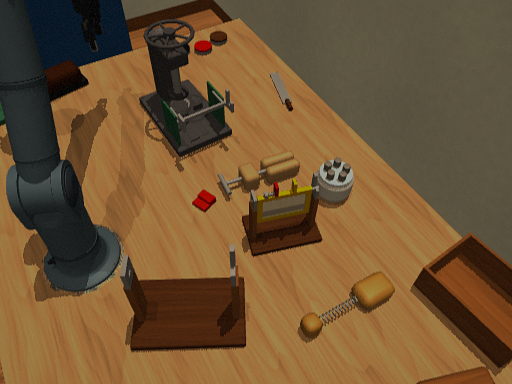

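View pics/top0.png

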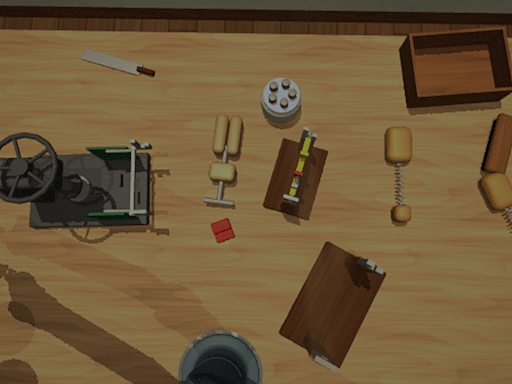

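The side view shows the door in the small stand at (285,205), the big empty stand at (188,310) and the press at (185,110). In the top view the door is at (302,165) with its red tab near (298,178), the big stand at (333,300) and the press at (90,180). The only things that could be mistaken are the two stands. The door hangs in the smaller one, so I choose that one.

```bash
cat > m.py <<'E'
from h import *
big=[]
for n,box in(('side',(235,170,335,260)),('top',(262,115,332,225)),('side',(135,75,245,160)),('top',(80,130,170,230))):
    z=np.load(f'{n}0.npz'); x0,y0,x1,y1=box
    c=z['p'][y0:y1,x0:x1,::-1]; c=cv2.resize(c,(400,300),interpolation=cv2.INTER_CUBIC); big.append(c)
cv2.imwrite('pics/crop0.png',np.clip(np.vstack([np.hstack(big[:2]),np.hstack(big[2:])])*1.5,0,255).astype(np.uint8))
for n,b in(('side',(235,170,335,260)),('top',(262,115,332,225))):
    z=np.load(f'{n}0.npz'); W=cloud(n,z['d']); hsv=cv2.cvtColor(z['p'],cv2.COLOR_RGB2HSV)
    m=np.zeros((384,512),bool); m[b[1]:b[3],b[0]:b[2]]=1
    y=m&(hsv[...,0]>23)&(hsv[...,0]<33)&(hsv[...,1]>190)&(hsv[...,2]>90)
    r=m&((hsv[...,0]<6)|(hsv[...,0]>174))&(hsv[...,1]>190)&(hsv[...,2]>90)
    for nm,k in(('yellow',y),('red',r)):
        P=W[k]; print(n,nm,k.sum(),np.round(np.percentile(P,[5,50,95],axis=0),0).tolist(), np.argwhere(k).mean(0)[::-1])
        top=P[P[:,2]>185]; 
        if nm=='yellow':
            for lo,hi in((155,178),(178,190),(190,220)):
                q=P[(P[:,2]>lo)&(P[:,2]<hi)]
                if len(q)>5:
                    c=q.mean(0); v=np.linalg.svd(q[:,:2]-c[:2],full_matrices=False)[2][0]; t=(q[:,:2]-c[:2])@v
                    print('  z',lo,hi,len(q),c.round(1),'dir',np.degrees(np.arctan2(v[1],v[0])).round(1),t.min().round(),t.max().round())
    # metal/stand: things above 100
    if n=='top':
        for nm,b2 in(('stand',b),('press',(90,130,170,230)),('bigstand',(280,240,390,370))):
            m=np.zeros((384,512),bool); m[b2[1]:b2[3],b2[0]:b2[2]]=1
            grey=m&(hsv[...,1]<60)&(hsv[...,2]>70)&(W[...,2]>120)
            nl,l,s,c=cv2.connectedComponentsWithStats(grey.astype(np.uint8))
            for i in range(1,nl):
                if s[i,4]>=6: q=W[l==i]; print(nm,s[i].tolist(),np.round(q.min(0)),np.round(q.max(0)),np.round(q.mean(0)))
E
python3 m.py
```

```text
side yellow 156 [[453.0, -210.0, 170.0], [538.0, -195.0, 174.0], [581.0, -172.0, 210.0]] [289.55769231 190.3525641 ]
  z 155 178 136 [ 528.2 -193.4  173.4] dir 164.9 -61.0 84.0
  z 190 220 19 [ 539.7 -196.   210.4] dir -110.7 -11.0 8.0
side red 19 [[489.0, -191.0, 208.0], [493.0, -184.0, 210.0], [497.0, -174.0, 213.0]] [275.78947368 184.73684211]
top yellow 51 [[449.0, -209.0, 14.0], [463.0, -177.0, 170.0], [583.0, -164.0, 174.0]] [295.76470588 179.62745098]
  z 155 178 44 [ 484.6 -177.5  170.5] dir 164.5 -105.0 38.0
top red 5 [[491.0, -189.0, 206.0], [493.0, -179.0, 208.0], [495.0, -173.0, 211.0]] [298.  172.8]
stand [304, 127, 5, 4, 15] [ 595. -203.  204.] [ 604. -193.  209.] [ 599. -198.  206.]
stand [308, 132, 9, 6, 31] [ 589. -225.  158.] [ 602. -207.  179.] [ 595. -215.  172.]
stand [291, 177, 7, 11, 38] [ 296. -181.  167.] [ 488. -106. 1203.] [ 464. -172.  234.]
stand [283, 195, 15, 7, 57] [ 431. -181.  164.] [ 447. -148.  189.] [ 438. -165.  183.]
press [130, 140, 5, 3, 15] [558. 204. 202.] [563. 214. 206.] [561. 209. 204.]
press [140, 143, 9, 5, 30] [557. 180. 154.] [565. 204. 173.] [561. 191. 166.]
press [103, 145, 44, 71, 490] [ 296. -106.  126.] [ 564.  294. 1203.] [470. 226. 156.]
press [118, 174, 2, 11, 19] [465. 247. 151.] [490. 252. 158.] [476. 250. 154.]
bigstand [366, 259, 9, 11, 54] [ 281. -348.  215.] [ 302. -317.  285.] [ 292. -328.  270.]
bigstand [375, 267, 9, 7, 39] [ 273. -363.  233.] [ 286. -345.  241.] [ 279. -354.  237.]
bigstand [314, 355, 23, 15, 125] [  77. -259.  238.] [ 103. -215.  254.] [  90. -237.  250.]
```

View pics/crop0.png

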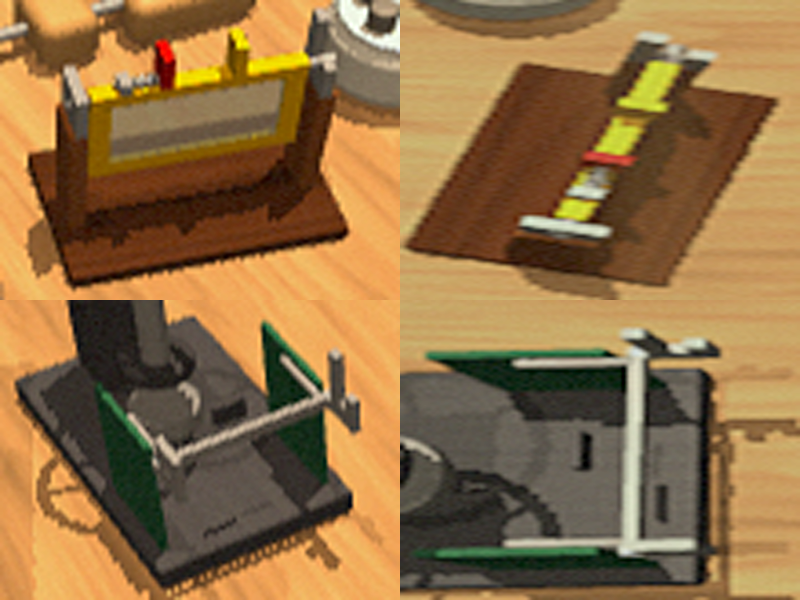

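The crop confirms the choice. The door sits in the small stand, with its red tab on the pin side and its yellow tab on the stub/horn side. The press's horn ear is at about (345,380) in the crop, which is its +X end. Next I plan the transit, high above the press wheel.

```bash
cat >> h.py <<'E'
from scipy.spatial.transform import Rotation as Rn
def plan(goal,ydir_deg,s=None):
    s=s or state(); R=Rn.from_quat(s['orientation']).as_matrix()
    d=R.T@(np.array(goal)-s['eef_pos']); a=np.degrees(np.arctan2(R[1,1],R[0,1])); t=(a-ydir_deg+90)%180-90
    print('tool shift',d.round(1),'turn',np.radians(t).round(4),'yaw y',a.round(2),'tilt',R[:,2].round(4))
E
python3 - <<'E'
from h import *
i=optics.camera_info('wrist'); s=state(); R=Rn.from_quat(s['orientation']).as_matrix()
E=np.array(i['extrinsics']); c=-E[:3,:3].T@E[:3,3]
print(i['fovy'],i['cx'],i['cy'],'cam in tool',(R.T@(c-s['eef_pos'])).round(1),'view dir tool',(R.T@-E[2,:3]).round(3),'up in tool',(R.T@E[1,:3]).round(3))
plan([470,150,430],-1.5); plan([287,400,430],63.8); plan([517,-190,330],-15.5)
E
```

```text
63.478772054501896 253.73952921078256 197.60647071058722 cam in tool [  81.2    0.5 -140.8] view dir tool [-0.317  0.001  0.948] up in tool [ 0.948 -0.     0.317]
tool shift [-355.  -307.  -199.2] turn 1.1382 yaw y 63.72 tilt [-9.0e-04 -2.2e-03 -1.0e+00]
tool shift [ -80.2 -163.9 -199.6] turn -0.0015 yaw y 63.72 tilt [-9.0e-04 -2.2e-03 -1.0e+00]
tool shift [-547.6 -590.8  -98.5] turn 1.3826 yaw y 63.72 tilt [-9.0e-04 -2.2e-03 -1.0e+00]
```

Careful with the scale: shifts go in shares of 400 mm and turns go in shares of pi/2 rad. That gives: -220 mm / 400 = -0.55, -190 mm / 400 = -0.475, 0.9 rad / 1.5708 = 0.573.

```bash
python3 -m jog '[{"sz":-0.1, "aperture":85}, {"sz":-0.2, "aperture":85}, {"sx":-0.025, "sy":-0.05, "sz":-0.3, "twist":0.0637, "aperture":85}, {"sx":-0.1, "sy":-0.125, "sz":-0.4, "twist":0.1273, "aperture":85}, {"sx":-0.175, "sy":-0.2, "sz":-0.45, "twist":0.191, "aperture":85}, {"sx":-0.25, "sy":-0.275, "sz":-0.45, "twist":0.2674, "aperture":85}, {"sx":-0.325, "sy":-0.35, "sz":-0.45, "twist":0.3438, "aperture":85}, {"sx":-0.4, "sy":-0.4125, "sz":-0.45, "twist":0.4202, "aperture":85}, {"sx":-0.475, "sy":-0.475, "sz":-0.45, "twist":0.4966, "aperture":85}, {"sx":-0.55, "sy":-0.5375, "sz":-0.45, "twist":0.573, "aperture":85}]' && python3 - <<'E'
from h import *
plan([470,150,420],-1.5)
E
```

```text
clock: 0.93
eef_pos: [383.6, 305.0, 411.0]
orientation: [0.63, 0.776, -0.0, -0.0]
ft_force: [0.8, -0.2, -0.2]
grip_width: 85.1
gripper_force: 0.0
tool shift [-169.4   52.7   -9. ] turn 0.2327 yaw y 11.84 tilt [-3.e-04  2.e-04 -1.e+00]
```

Converted, -170 mm / 400 = -0.425, -140 mm / 400 = -0.35, 0.23 rad / 1.5708 = 0.1464.

```bash
python3 -m jog '[{"sx":-0.0875, "sy":0.025, "twist":0.0509, "aperture":85}, {"sx":-0.175, "sy":0.05, "twist":0.0955, "aperture":85}, {"sx":-0.2625, "sy":0.075, "twist":0.1464, "aperture":85}, {"sx":-0.35, "sy":0.1125, "twist":0.1464, "aperture":85}, {"sx":-0.425, "sy":0.1325, "sz":-0.0225, "twist":0.1464, "aperture":85}, {"sx":-0.425, "sy":0.1325, "sz":-0.0225, "twist":0.1464, "aperture":85}, {"sx":-0.425, "sy":0.1325, "sz":-0.0225, "twist":0.1464, "aperture":85}, {"sx":-0.425, "sy":0.1325, "sz":-0.0225, "twist":0.1464, "aperture":85}]' && cat > look.py <<'E'
import sys
from h import *
n=sys.argv[1]; s=state(); k=K('wrist'); p,d=optics.grab_frame('wrist')
np.savez(n+'.npz',p=p,d=d,f=k[0],cx=k[1],cy=k[2],E=k[3],pos=s['eef_pos'],q=s['orientation']); cv2.imwrite(f'pics/{n}.png',np.clip(p[:,:,::-1]*1.3,0,255).astype(np.uint8)); print(s['eef_pos'])
E
python3 look.py w1; python3 -c "
from h import *
plan([517,-170,380],-15.5)"
```

```text
clock: 1.6
eef_pos: [470.5, 152.7, 419.8]
orientation: [0.713, 0.701, -0.0, -0.001]
ft_force: [-0.3, 0.2, 0.4]
grip_width: 84.9
gripper_force: 0.0
[470.54208587 152.7343063  419.76786372]
tool shift [-322.9   51.9   39.5] turn 0.255 yaw y -0.89 tilt [-1.4e-03  1.0e-04 -1.0e+00]
```

View pics/w1.png

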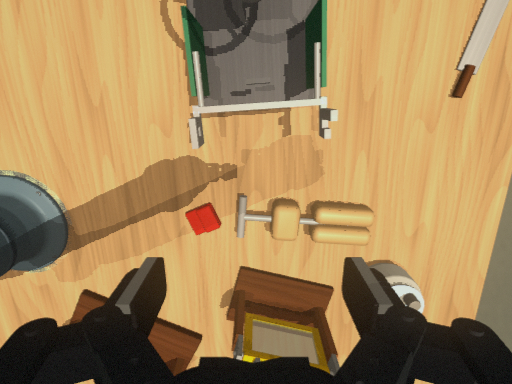

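The wrist view shows the press's crossbar from (203,107) to (325,103), the pin ear at (196,130) and the stub ear with its horn at (330,118). I'll measure these and move on to the door.

Converted, -323 mm / 400 = -0.8075, -280 mm / 400 = -0.7, 0.25 rad / 1.5708 = 0.1592.

```bash
cat > press.py <<'E'
import sys
from h import *
z=np.load(sys.argv[1]+'.npz'); k=(float(z['f']),float(z['cx']),float(z['cy']),z['E']); W=cloud('wrist',z['d'],k)
a=np.array(eval(sys.argv[2])) if len(sys.argv)>2 else None
hsv=cv2.cvtColor(z['p'],cv2.COLOR_RGB2HSV)
g=(hsv[...,1]<70)&(W[...,2]>120)&(W[...,2]<225)&(W[...,1]>150)&(W[...,1]<260)&(W[...,0]>350)&(W[...,0]<600)
P=W[g]; uv=np.argwhere(g)
bar=g&(W[...,0]>410)&(W[...,0]<540)&(W[...,2]>130)&(W[...,2]<165)
cent=[];
for u in range(512):
    r=np.where(bar[:,u])[0]
    if len(r)>=3: cent.append([u,r.mean(),r.min(),r.max()])
cent=np.array(cent); zb=np.median(W[bar][:,2]); print('bar top z',zb,len(cent))
f,cx,cy,E=k; C=-E[:3,:3].T@E[:3,3]
def onz(uv,zz):
    uv=np.atleast_2d(uv); d=np.c_[(uv[:,0]-cx)/f,-(uv[:,1]-cy)/f,-np.ones(len(uv))]@E[:3,:3]; return C+d*((zz-C[2])/d[:,2])[:,None]
for j in(2,3):
    q=onz(cent[:,[0,j]],zb)
    for _ in range(3):
        c=np.polyfit(q[:,0],q[:,1],1); r=q[:,1]-np.polyval(c,q[:,0]); q=q[abs(r)<max(.6,1.5*np.std(r))]
    print('edge',j,'slope deg',np.degrees(np.arctan(c[0])).round(2),'y at x=480',np.polyval(c,480).round(1),len(q))
for nm,m in(('pin',P[:,0]<410),('stub',P[:,0]>540)):
    Q=P[m]
    h=np.histogram(Q[:,2],bins=range(120,225,5)); print(nm,len(Q),dict(zip(h[1].tolist(),h[0].tolist())))
    for lo,hi in((130,150),(150,160),(160,170),(170,182),(182,195),(195,225)):
        q=Q[(Q[:,2]>=lo)&(Q[:,2]<hi)]
        if len(q)>6: print('  ',lo,hi,len(q),np.percentile(q,[3,50,97],axis=0).round(1).tolist())
E
python3 press.py w1; python3 -m jog '[{"sx":-0.1, "sy":0.025, "sz":0.0125, "twist":0.0318, "aperture":85}, {"sx":-0.2, "sy":0.05, "sz":0.025, "twist":0.0637, "aperture":85}, {"sx":-0.3, "sy":0.075, "sz":0.0375, "twist":0.0955, "aperture":85}, {"sx":-0.4, "sy":0.1, "sz":0.05, "twist":0.1273, "aperture":85}, {"sx":-0.5, "sy":0.125, "sz":0.0625, "twist":0.1592, "aperture":85}, {"sx":-0.6, "sy":0.13, "sz":0.075, "twist":0.1592, "aperture":85}, {"sx":-0.7, "sy":0.13, "sz":0.075, "twist":0.1592, "aperture":85}, {"sx":-0.8075, "sy":0.13, "sz":0.1, "twist":0.1592, "aperture":85}, {"sx":-0.8075, "sy":0.13, "sz":0.1, "twist":0.1592, "aperture":85}, {"sx":-0.8075, "sy":0.13, "sz":0.1, "twist":0.1592, "aperture":85}]'; python3 look.py w2
```

```text
bar top z 146.84586929935685 101
edge 2 slope deg 2.87 y at x=480 224.6 74
edge 3 slope deg 2.89 y at x=480 217.6 97
pin 669 {120: 0, 125: 0, 130: 0, 135: 12, 140: 175, 145: 169, 150: 33, 155: 15, 160: 15, 165: 11, 170: 21, 175: 154, 180: 64, 185: 0, 190: 0, 195: 0, 200: 0, 205: 0, 210: 0, 215: 0}
   130 150 356 [[394.6, 187.8, 139.9], [402.3, 225.2, 144.9], [408.2, 258.6, 148.0]]
   150 160 48 [[399.6, 175.4, 150.6], [401.7, 191.4, 154.1], [403.2, 208.0, 159.3]]
   160 170 26 [[399.8, 176.4, 160.3], [401.8, 198.9, 163.9], [402.9, 209.0, 169.7]]
   170 182 239 [[394.5, 174.3, 171.8], [399.2, 191.5, 179.4], [402.6, 207.9, 181.0]]
stub 615 {120: 0, 125: 0, 130: 0, 135: 1, 140: 149, 145: 194, 150: 52, 155: 23, 160: 11, 165: 48, 170: 26, 175: 6, 180: 7, 185: 3, 190: 5, 195: 4, 200: 86, 205: 0, 210: 0, 215: 0}
   130 150 344 [[541.5, 217.6, 141.4], [552.9, 229.9, 145.3], [563.7, 258.4, 147.9]]
   150 160 75 [[557.1, 193.3, 152.6], [560.2, 199.5, 154.5], [565.5, 216.8, 159.3]]
   160 170 59 [[557.4, 181.2, 161.1], [561.4, 188.6, 169.3], [566.3, 213.9, 170.0]]
   170 182 34 [[557.0, 182.5, 170.0], [560.7, 191.1, 170.6], [566.4, 216.3, 181.3]]
   182 195 13 [[556.8, 205.1, 182.1], [557.3, 215.0, 188.3], [559.8, 216.9, 193.2]]
   195 225 90 [[557.1, 205.6, 199.4], [561.1, 211.0, 201.6], [565.3, 216.4, 203.0]]
clock: 2.48
eef_pos: [516.1, -173.6, 379.2]
orientation: [0.797, 0.604, -0.001, -0.001]
ft_force: [-0.1, -0.0, -0.1]
grip_width: 85.0
gripper_force: 0.0
[ 516.11255374 -173.61014042  379.17323422]
```

View pics/w2.png

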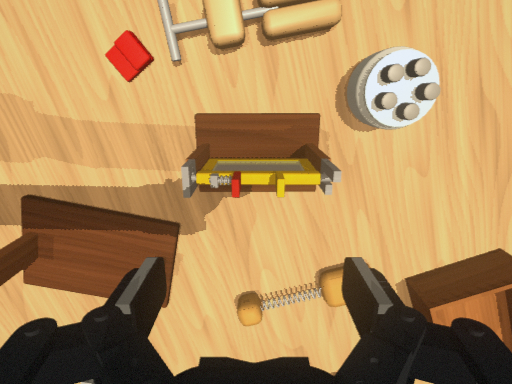

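The door is at (258,180): red tab (236,184), yellow tab (281,186), pin ear (188,178), and horn ear (330,176). Next I measure the axis line and the tabs.

```bash
cat > door.py <<'E'
import sys
from h import *
z=np.load(sys.argv[1]+'.npz'); k=(float(z['f']),float(z['cx']),float(z['cy']),z['E']); W=cloud('wrist',z['d'],k)
hsv=cv2.cvtColor(z['p'],cv2.COLOR_RGB2HSV); H,S,V=cv2.split(hsv)
near=(abs(W[...,0]-517)<120)&(abs(W[...,1]+190)<90)
y=near&(H>22)&(H<34)&(S>170)&(V>80); r=near&((H<6)|(H>174))&(S>170)&(V>70); g=near&(S<70)&(V>70)
bar=y&(W[...,2]>166)&(W[...,2]<180); Q=W[bar]; print('bar',len(Q),np.percentile(Q,[3,50,97],axis=0).round(1).tolist())
t=Q[Q[:,2]>np.median(Q[:,2])-2]; u0=np.array([-np.cos(.27),np.sin(.27)])
# edges per column
f,cx,cy,E=k; C=-E[:3,:3].T@E[:3,3]; zt=np.median(Q[:,2])
def onz(uv,zz):
    d=np.c_[(uv[:,0]-cx)/f,-(uv[:,1]-cy)/f,-np.ones(len(uv))]@E[:3,:3]; return C+d*((zz-C[2])/d[:,2])[:,None]
top=bar&(abs(W[...,2]-zt)<2.5); ce=[]
for u in range(512):
    rr=np.where(top[:,u])[0]
    if len(rr)>=3: ce.append([u,rr.min()-.5,rr.max()+.5])
ce=np.array(ce)
for j in(1,2):
    q=onz(ce[:,[0,j]],zt)
    for _ in range(4):
        c=np.polyfit(q[:,0],q[:,1],1); e=q[:,1]-np.polyval(c,q[:,0]); q=q[abs(e)<max(.5,1.5*np.std(e))]
    print('edge',j,'deg',np.degrees(np.arctan(c[0])).round(2),'y@517',np.polyval(c,517).round(1),len(q))
for nm,m in(('red',r&(W[...,2]>180)),('ytab',y&(W[...,2]>182)),('horn',g&(W[...,2]>195)&(W[...,2]<225)),('pinear top',g&(W[...,2]>178)&(W[...,2]<195)&(W[...,0]<460)),('lip',g&(W[...,2]>165)&(W[...,2]<182)&(W[...,0]>580))):
    q=W[m]; 
    if len(q): print(nm,len(q),'med',np.median(q,0).round(1),'top',np.median(q[q[:,2]>q[:,2].max()-4],0).round(1),(np.percentile(q,[3,97],axis=0)).round(1).tolist())
E
python3 door.py w2
```

```text
bar 794 [[451.6, -206.6, 168.3], [526.9, -189.7, 170.1], [584.6, -165.3, 171.8]]
edge 1 deg -15.58 y@517 -179.4 81
edge 2 deg -15.58 y@517 -191.9 68
red 148 med [ 494.9 -178.5  207.4] top [ 494.4 -179.2  207.6] [[489.6, -187.9, 190.4], [499.5, -170.1, 208.8]]
ytab 127 med [ 540.4 -191.8  207.3] top [ 540.3 -191.9  207.3] [[535.6, -200.8, 206.0], [545.4, -183.4, 208.5]]
horn 92 med [ 599.9 -196.1  205.1] top [ 599.7 -196.3  205.2] [[595.5, -202.0, 198.7], [603.8, -190.6, 206.2]]
pinear top 226 med [ 439.5 -163.   183. ] top [ 439.4 -162.9  183.1] [[433.4, -180.1, 179.8], [445.9, -147.8, 184.4]]
lip 143 med [ 593.9 -213.2  172.3] top [ 601.3 -190.6  179. ] [[589.7, -224.8, 165.6], [602.1, -190.2, 177.6]]
```

```bash
python3 -c "
from h import *
plan([517.4,-185.5,176],-15.58); st()"
```

```text
tool shift [-14.3   4.5 203.4] turn 0.0041 yaw y -15.34 tilt [-1.6e-03  9.0e-04 -1.0e+00]
{'clock': 2.5333, 'qpos': [-0.508, 0.092, 0.815, 1.683, -0.068, 1.398, 0.049], 'eef_pos': [517.153, -170.706, 379.415], 'orientation': [0.795, 0.606, -0.0, -0.001], 'ft_force': [-0.259, 0.659, 0.056], 'moment': [0.039, -0.056, 0.04], 'gripper_force': 0.0, 'grip_width': 85.17996328763506}
```

Converted, 130 mm / 400 = 0.325, 110 mm / 400 = 0.275, 0.004 rad / 1.5708 = 0.0025.

```bash
python3 -m jog '[{"sx":-0.0125, "sy":0.005, "sz":0.1, "aperture":85}, {"sx":-0.025, "sy":0.01, "sz":0.1875, "aperture":85}, {"sx":-0.035, "sy":0.01, "sz":0.275, "twist":0.0025, "aperture":85}, {"sx":-0.035, "sy":0.01, "sz":0.325, "twist":0.0025, "aperture":85}, {"sx":-0.035, "sy":0.01, "sz":0.325, "twist":0.0025, "aperture":85}, {"sx":-0.035, "sy":0.01, "sz":0.325, "twist":0.0025, "aperture":85}, {"sx":-0.035, "sy":0.01, "sz":0.325, "twist":0.0025, "aperture":85}]'; python3 look.py w3; python3 door.py w3;  python3 look.py w3b; python3 door.py w3b;python3 -c "
from h import *
plan([517.4,-185.5,176],-15.58)"
```

```text
clock: 3.12
eef_pos: [519.3, -184.4, 251.7]
orientation: [0.795, 0.606, 0.001, 0.001]
ft_force: [-0.2, -0.7, 1.0]
grip_width: 85.2
gripper_force: 0.0
[ 519.32047572 -184.42872829  251.7219335 ]
bar 1711 [[451.3, -207.0, 168.5], [530.6, -190.7, 170.2], [584.5, -164.9, 171.8]]
edge 1 deg -15.79 y@517 -179.0 114
edge 2 deg -16.78 y@517 -191.2 71
red 239 med [ 495.3 -174.3  207.5] top [ 540.9 -105.6  392.6] [[490.2, -187.4, 182.7], [540.9, -105.6, 392.6]]
ytab 197 med [ 541.2 -188.   207.3] top [ 540.9 -105.6  392.6] [[537.9, -201.2, 206.2], [545.6, -105.6, 392.6]]
horn 244 med [ 600.  -195.7  205.1] top [ 599.8 -196.2  205.1] [[595.7, -201.8, 197.6], [604.1, -190.2, 206.3]]
pinear top 588 med [ 439.9 -162.6  182.9] top [ 439.4 -163.1  183. ] [[432.9, -180.2, 178.8], [446.4, -147.5, 184.1]]
lip 362 med [ 594.5 -211.6  172.4] top [ 600.3 -190.9  179.7] [[589.5, -224.7, 165.8], [602.9, -190.2, 179.6]]
[ 519.54572039 -185.10963002  252.33277354]
bar 1730 [[450.8, -206.9, 168.5], [529.0, -190.4, 170.1], [584.4, -164.7, 171.6]]
edge 1 deg -15.86 y@517 -179.0 111
edge 2 deg -16.47 y@517 -191.5 72
red 263 med [ 494.9 -175.7  207.5] top [ 541.1 -106.3  393.2] [[490.4, -187.6, 184.9], [500.2, -169.2, 209.2]]
ytab 198 med [ 541.2 -188.7  207.3] top [ 541.1 -106.3  393.2] [[537.9, -201.6, 206.0], [545.6, -106.3, 393.2]]
horn 252 med [ 600.  -195.6  205. ] top [ 599.9 -196.4  205.1] [[595.5, -202.0, 196.9], [604.2, -190.1, 206.1]]
pinear top 591 med [ 439.9 -162.3  183. ] top [ 439.4 -163.1  183. ] [[433.1, -180.2, 178.7], [446.3, -147.6, 184.1]]
lip 363 med [ 594.5 -211.6  172.2] top [ 600.1 -190.7  180.1] [[589.4, -224.9, 165.6], [602.9, -190.2, 179.9]]
tool shift [-0.6 -2.4 76.5] turn 0.0022 yaw y -15.45 tilt [ 4.4e-03 -2.0e-04 -1.0e+00]
```

View pics/w3.png

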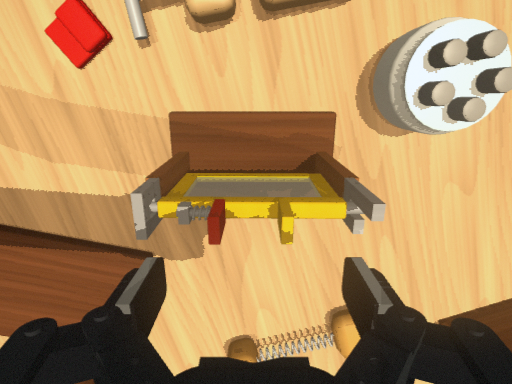

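The tabs are at (217,222) and (287,222), midway at u=252, and the fingers are centred at about u=254. I'll shift -2 mm in tool y, go down, close until the pads just touch, then follow the yellow tab.

Converted, 76 mm / 400 = 0.19, 70 mm / 400 = 0.175, 0.002 rad / 1.5708 = 0.0013.

```bash
python3 -m jog '[{"sy":-0.005, "sz":0.0625, "twist":0.0013, "aperture":85}, {"sy":-0.005, "sz":0.1125, "twist":0.0013, "aperture":85}, {"sy":-0.005, "sz":0.15, "twist":0.0013, "aperture":85}, {"sy":-0.005, "sz":0.175, "twist":0.0013, "aperture":85}, {"sy":-0.005, "sz":0.19, "twist":0.0013, "aperture":85}, {"sy":-0.005, "sz":0.19, "twist":0.0013, "aperture":85}, {"sy":-0.005, "sz":0.19, "twist":0.0013, "aperture":70}, {"sy":-0.005, "sz":0.19, "twist":0.0013, "aperture":62}, {"sy":-0.005, "sz":0.19, "twist":0.0013, "aperture":60}, {"sy":-0.005, "sz":0.19, "twist":0.0013, "aperture":60}]' 30; python3 -m jog '[{"aperture":58}, {"aperture":57}]'; python3 -c "
from h import *
plan([517.4,-185.5,176],-15.58)"
```

```text
clock: 4.05
eef_pos: [516.1, -186.0, 175.1]
orientation: [0.797, 0.604, 0.001, 0.001]
ft_force: [-0.2, 0.1, 0.7]
grip_width: 60.0
gripper_force: 0.0
clock: 4.22
eef_pos: [516.5, -186.1, 175.0]
orientation: [0.797, 0.604, 0.001, 0.001]
ft_force: [0.8, -1.0, 0.8]
grip_width: 57.1
gripper_force: 0.6
tool shift [ 0.8  0.7 -1. ] turn -0.002 yaw y -15.69 tilt [ 2.4e-03 -6.0e-04 -1.0e+00]
```

Now I close in step, shifting +y 0.5 mm for each millimetre of closing.

Converted, 3.5 mm / 400 = 0.0088, 2.5 mm / 400 = 0.0063.

```bash
python3 -m jog '[{"sy":0.0013, "aperture":56}, {"sy":0.0038, "aperture":54}, {"sy":0.0063, "aperture":52}, {"sy":0.0088, "aperture":50}, {"sy":0.0088, "aperture":50}]' 30;  python3 -m jog '[{"sy":0.0025, "aperture":48}, {"sy":0.005, "aperture":46}, {"sy":0.0075, "aperture":44}, {"sy":0.01, "aperture":42}, {"sy":0.01, "aperture":42}]'; python3 -m jog '[{"sy":0.0013, "aperture":40}, {"sy":0.0013, "aperture":38}, {"sy":0.0013, "aperture":36}, {"sy":0.0013, "aperture":36}]' 40
```

```text
clock: 4.63
eef_pos: [519.7, -187.0, 175.8]
orientation: [0.797, 0.604, 0.001, 0.0]
ft_force: [-1.2, 0.8, 7.2]
grip_width: 50.0
gripper_force: 4.6
clock: 5.05
eef_pos: [523.2, -188.0, 174.6]
orientation: [0.797, 0.604, 0.0, 0.0]
ft_force: [-1.6, 0.2, 3.7]
grip_width: 41.9
gripper_force: 9.9
clock: 5.38
eef_pos: [523.6, -188.2, 175.1]
orientation: [0.797, 0.604, 0.0, 0.0]
ft_force: [-3.7, 1.3, 8.4]
grip_width: 40.4
gripper_force: 39.9
```

Pinched fully at 40.4 mm. I lift straight up, gently at first.

Converted, -6 mm / 400 = -0.015, -4 mm / 400 = -0.01.

```bash
python3 -m jog '[{"sz":-0.0025, "aperture":36}, {"sz":-0.005, "aperture":36}, {"sz":-0.01, "aperture":36}, {"sz":-0.015, "aperture":36}]' 40;  python3 -m jog '[{"sz":-0.015, "aperture":36}, {"sz":-0.035, "aperture":36}, {"sz":-0.06, "aperture":36}, {"sz":-0.09, "aperture":36}, {"sz":-0.12, "aperture":36}, {"sz":-0.15, "aperture":36}, {"sz":-0.185, "aperture":36}, {"sz":-0.225, "aperture":36}, {"sz":-0.225, "aperture":36}, {"sz":-0.225, "aperture":36}]'; python3 look.py w4; python3 -c "
from h import *
import os
p,d=optics.grab_frame('side'); a=cv2.resize(p[120:270,210:350,::-1],(560,600)); cv2.imwrite('pics/s4.png',np.clip(a*1.4,0,255).astype(np.uint8)); plan([480,120,266],2.88)"
```

```text
clock: 5.72
eef_pos: [521.2, -187.1, 178.6]
orientation: [0.797, 0.604, -0.002, -0.002]
ft_force: [-0.3, -0.5, -3.4]
grip_width: 40.0
gripper_force: 40.3
clock: 6.55
eef_pos: [524.2, -188.3, 271.9]
orientation: [0.797, 0.604, 0.001, 0.001]
ft_force: [-0.9, -0.7, -3.1]
grip_width: 40.3
gripper_force: 40.6
[ 524.18340481 -188.33166373  271.92253285]
tool shift [ 284.6 -124.3    4. ] turn -0.3241 yaw y -15.69 tilt [-9.e-04  5.e-04 -1.e+00]
```

View pics/w4.png

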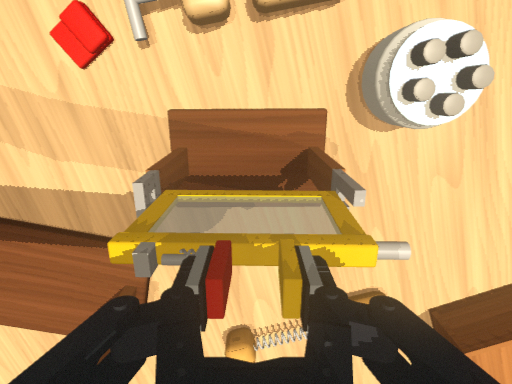

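The door is held squarely, clear of the stand, with the pin drawn in. Now I measure its pose in the tool frame.

```bash
cat > held.py <<'E'
import sys
from h import *
z=np.load(sys.argv[1]+'.npz'); k=(float(z['f']),float(z['cx']),float(z['cy']),z['E']); W=cloud('wrist',z['d'],k)
R=Rn.from_quat(z['q']).as_matrix(); T=(W-z['pos'])@R
H,S,V=cv2.split(cv2.cvtColor(z['p'],cv2.COLOR_RGB2HSV)); y=(H>22)&(H<34)&(S>170)&(V>60)&(abs(T[...,1])<100)&(abs(T[...,0])<60)
b=y&(T[...,2]>-5)&(T[...,2]<8); c=np.median(T[b][:,2]); print('bar top tool z',c)
b=y&(abs(T[...,2]-c)<2)
rows=[]
for u in range(512):
    r=np.where(b[:,u])[0]
    if len(r)>4: rows.append(np.r_[T[r.min(),u],T[r.max(),u],T[r,u].mean(0)])
rows=np.array(rows); 
for j,n in((0,'far'),(3,'near')):
    q=rows[:,j:j+3]
    for _ in range(4):
        p=np.polyfit(q[:,1],q[:,0],1); e=q[:,0]-np.polyval(p,q[:,1]); q=q[abs(e)<max(.5,1.5*e.std())]
    print(n,'yaw in tool deg',np.degrees(np.arctan(p[0])).round(2),'x',p[1].round(2),'roll dz/dy deg',np.degrees(np.arctan(np.polyfit(q[:,1],q[:,2],1)[0])).round(2),len(q))
print('y range',rows[:,7].min().round(1),rows[:,7].max().round(1))
lo=y&(T[...,2]>60); q=T[lo]; print('low bar',np.percentile(q,[3,50,97],axis=0).round(1).tolist())
g=(S<60)&(V>90)&(abs(T[...,0])<15)&(T[...,2]>-5)&(T[...,2]<20)&(T[...,1]>70)&(T[...,1]<120); q=T[g]; print('stub',len(q),np.percentile(q,[2,50,98],axis=0).round(1).tolist() if len(q) else '')
E
python3 held.py w4; python3 held.py w4; cat >> h.py <<'E'
E
python3 -c "
from h import *
plan([480,100,266],2.88)"
```

```text
bar top tool z 5.8486031560553124
far yaw in tool deg -0.1 x 6.69 roll dz/dy deg -1.69 58
near yaw in tool deg -19.79 x 15.84 roll dz/dy deg -1.02 37
y range 5.3 65.5
low bar [[2.5, -57.2, 99.4], [3.2, 5.6, 101.3], [3.9, 50.6, 103.4]]
stub 426 [[-2.7, 70.3, 7.3], [2.1, 77.2, 8.8], [5.2, 84.2, 12.1]]
bar top tool z 5.8486031560553124
far yaw in tool deg -0.1 x 6.69 roll dz/dy deg -1.69 58
near yaw in tool deg -19.79 x 15.84 roll dz/dy deg -1.02 37
y range 5.3 65.5
low bar [[2.5, -57.2, 99.4], [3.2, 5.6, 101.3], [3.9, 50.6, 103.4]]
stub 426 [[-2.7, 70.3, 7.3], [2.1, 77.2, 8.8], [5.2, 84.2, 12.1]]
tool shift [ 265.3 -118.9    3.9] turn -0.3241 yaw y -15.69 tilt [-9.e-04  5.e-04 -1.e+00]
```

```bash
cat > roll.py <<'E'
import sys
from h import *
z=np.load(sys.argv[1]+'.npz'); k=(float(z['f']),float(z['cx']),float(z['cy']),z['E']); W=cloud('wrist',z['d'],k)
R=Rn.from_quat(z['q']).as_matrix(); T=(W-z['pos'])@R
H,S,V=cv2.split(cv2.cvtColor(z['p'],cv2.COLOR_RGB2HSV)); y=(H>22)&(H<34)&(S>170)&(V>60)&(abs(T[...,0])<60)
def fit(q,i,n):
    for _ in range(5):
        p=np.polyfit(q[:,1],q[:,i],1); e=q[:,i]-np.polyval(p,q[:,1]); q=q[abs(e)<max(.4,2*e.std())]
    print(n,len(q),'slope deg',np.degrees(np.arctan(p[0])).round(2),'at y=0',p[1].round(2),'y',q[:,1].min().round(),q[:,1].max().round())
for n,m in(('topbar',y&(T[...,2]>-6)&(T[...,2]<14)&(abs(T[...,0])<9)&(abs(T[...,1]-7)>32)),('lowbar',y&(T[...,2]>85)&(T[...,2]<115))):
    q=T[m]; fit(q,2,n+' z'); fit(q,0,n+' x')
v,u=np.where(y); m=y&(T[...,2]>-6)&(T[...,2]<14)&(abs(T[...,0])<9)
ed=[]
for c in range(512):
    r=np.where(m[:,c])[0]
    if len(r)>3: ed.append(np.r_[T[r.min()+1,c],r.min(),c])
ed=np.array(ed); fit(ed[abs(ed[:,1]-7)>0][:,:3],0,'far edge x'); fit(ed[:,:3],2,'far edge z')
g=(S<70)&(V>60)&(abs(T[...,0])<15)&(T[...,2]>2)&(T[...,2]<20)
for n,gg in(('stub',g&(T[...,1]>72)),('pin',g&(T[...,1]<-45)&(T[...,1]>-100))):
    q=T[gg]; print(n,len(q),np.percentile(q,[2,10,50,90,98],axis=0).round(1).tolist())
E
python3 roll.py w4
```

```text
topbar z 1111 slope deg -1.72 at y=0 7.41 y -78.0 66.0
topbar x 1171 slope deg -0.74 at y=0 2.53 y -78.0 66.0
lowbar z 208 slope deg -1.43 at y=0 101.46 y -63.0 55.0
lowbar x 231 slope deg 0.21 at y=0 3.16 y -63.0 55.0
far edge x 84 slope deg 0.06 at y=0 6.0 y -77.0 65.0
far edge z 83 slope deg -1.7 at y=0 7.73 y -77.0 66.0
stub 379 [[-2.7, 72.3, 7.3], [-1.7, 73.2, 7.8], [2.2, 78.1, 8.8], [4.8, 83.2, 11.0], [5.2, 84.2, 12.5]]
pin 196 [[-6.8, -59.7, 2.1], [-4.5, -58.3, 2.6], [4.7, -53.0, 5.3], [7.0, -52.5, 8.0], [7.3, -46.9, 8.9]]
```

View pics/s4.png

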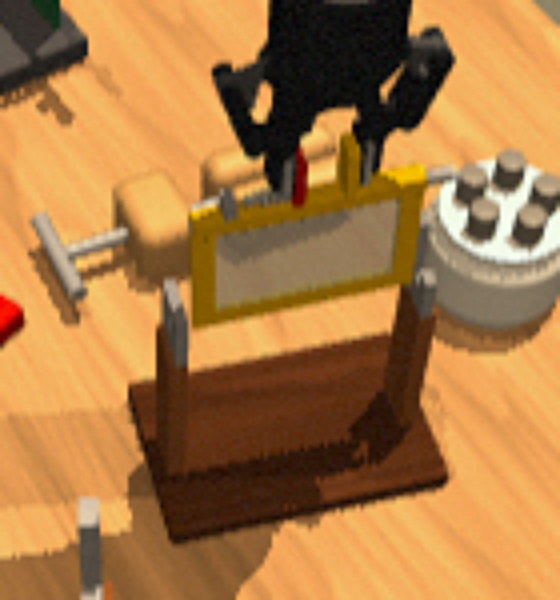

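```bash
python3 - <<'E'
from h import *
for w in('w2','w3','w3b','w4'):
    z=np.load(w+'.npz'); k=(float(z['f']),float(z['cx']),float(z['cy']),z['E']); W=cloud('wrist',z['d'],k)
    H,S,V=cv2.split(cv2.cvtColor(z['p'],cv2.COLOR_RGB2HSV)); y=(H>22)&(H<34)&(S>170)&(V>60)
    ax=np.array([.9633,-.2686,0]); t=(W-[517.4,-185.5,0])@ax; x=(W-[517.4,-185.5,0])@[.2686,.9633,0]
    h=13+92*(w=='w4'); zz=W[...,2]-(164 if w!='w4' else 265)
    m=y&(abs(t)<100)&(abs(x)<9)&(abs(zz)<12)
    q=np.c_[t[m],W[...,2][m]]
    for _ in range(5):
        p=np.polyfit(q[:,0],q[:,1],1); e=q[:,1]-np.polyval(p,q[:,0]); q=q[abs(e)<max(.4,2*e.std())]
    print(w,len(q),np.degrees(np.arctan(p[0])).round(2),p[1].round(2), z['q'].round(4))
E
```

```text
w2 686 0.73 169.93 [ 7.966e-01  6.045e-01 -1.000e-03 -5.000e-04]
w3 1528 0.76 169.98 [7.953e-01 6.063e-01 1.000e-03 7.000e-04]
w3b 1512 0.78 169.93 [0.7955 0.6059 0.0015 0.0012]
w4 1234 1.92 264.25 [0.797  0.6039 0.0014 0.0012]
```

The door rolls about 1.7° pin-low; in the stand it was 0.7°. I try a firmer grip to seat the tabs flush on the pads.

```bash
python3 -m jog '[{"aperture":36}, {"aperture":36}, {"aperture":36}]' 70; python3 look.py w5; python3 roll.py w5|grep -v far; python3 -c "
from h import *
st()"
```

```text
clock: 6.9
eef_pos: [522.6, -187.7, 269.3]
orientation: [0.797, 0.604, -0.001, -0.001]
ft_force: [1.0, -0.5, -3.2]
grip_width: 39.5
gripper_force: 75.7
[ 522.64106478 -187.73314504  269.3321228 ]
topbar z 1097 slope deg -1.76 at y=0 7.66 y -79.0 66.0
topbar x 1137 slope deg -0.76 at y=0 2.81 y -79.0 66.0
lowbar z 208 slope deg -1.55 at y=0 101.71 y -61.0 55.0
lowbar x 226 slope deg 0.05 at y=0 3.24 y -63.0 55.0
stub 390 [[-2.9, 72.1, 7.4], [-1.6, 73.2, 7.8], [2.4, 78.0, 8.9], [4.8, 83.1, 11.7], [5.4, 84.0, 12.9]]
pin 213 [[-6.1, -59.7, 2.1], [-4.2, -58.2, 2.5], [4.5, -53.0, 5.2], [7.0, -52.3, 8.0], [7.4, -45.5, 8.9]]
{'clock': 6.95, 'qpos': [-0.445, 0.214, 0.822, 1.814, -0.168, 1.186, 0.155], 'eef_pos': [522.752, -187.817, 269.489], 'orientation': [0.797, 0.604, -0.001, -0.0], 'ft_force': [0.528, 0.607, -2.756], 'moment': [-0.001, -0.008, -0.011], 'gripper_force': 75.73460340499878, 'grip_width': 39.19148289819618}
```

The grip is stable. I'll allow for the small roll by aiming the pin at its window and letting the stub down last. Now lift clear of the horns, then transit.

Careful with the scale: shifts go in shares of 400 mm and turns go in shares of pi/2 rad. That gives: -65 mm / 400 = -0.1625, -55 mm / 400 = -0.1375.

```bash
python3 -m jog '[{"sz":-0.0375, "aperture":36}, {"sz":-0.0875, "aperture":36}, {"sz":-0.1375, "aperture":36}, {"sz":-0.1625, "aperture":36}, {"sz":-0.1625, "aperture":36}, {"sz":-0.1625, "aperture":36}]' 60; python3 -c "
from h import *
plan([487.5,140,320],2.88)"
```

```text
clock: 7.45
eef_pos: [523.3, -188.0, 335.1]
orientation: [0.797, 0.604, 0.0, 0.0]
ft_force: [0.7, -0.3, -3.9]
grip_width: 39.7
gripper_force: 75.8
tool shift [ 306.1 -123.2   15.1] turn -0.3243 yaw y -15.7 tilt [ 5.e-04  1.e-04 -1.e+00]
```

Converted, 265 mm / 400 = 0.6625, 245 mm / 400 = 0.6125, -0.324 rad / 1.5708 = -0.2063.

```bash
python3 -m jog '[{"sx":0.0375, "sy":-0.015, "aperture":36}, {"sx":0.1, "sy":-0.04, "twist":-0.0191, "aperture":36}, {"sx":0.175, "sy":-0.07, "twist":-0.0509, "aperture":36}, {"sx":0.25, "sy":-0.1, "twist":-0.0828, "aperture":36}, {"sx":0.325, "sy":-0.13, "twist":-0.1146, "aperture":36}, {"sx":0.4, "sy":-0.16, "twist":-0.1464, "aperture":36}, {"sx":0.475, "sy":-0.19, "twist":-0.1783, "aperture":36}, {"sx":0.55, "sy":-0.22, "twist":-0.2037, "aperture":36}, {"sx":0.6125, "sy":-0.25, "twist":-0.2063, "aperture":36}, {"sx":0.6625, "sy":-0.275, "twist":-0.2063, "aperture":36}]' 60; python3 -m jog '[{"aperture":36}, {"aperture":36}, {"aperture":36}]';  python3 -c "
from h import *
plan([487.5,140,240],2.88)"
```

```text
clock: 8.28
eef_pos: [487.1, 99.9, 333.1]
orientation: [0.688, 0.726, -0.001, -0.001]
ft_force: [-0.5, 0.3, -3.7]
grip_width: 39.2
gripper_force: 75.8
clock: 8.53
eef_pos: [488.4, 95.9, 333.8]
orientation: [0.689, 0.724, -0.002, -0.0]
ft_force: [-0.3, -0.3, -3.4]
grip_width: 39.2
gripper_force: 75.7
tool shift [44.3  1.5 93.7] turn -0.0007 yaw y 2.84 tilt [-0.0023 -0.0021 -1.    ]
```

Converted, 100 mm / 400 = 0.25, 94 mm / 400 = 0.235.

```bash
python3 -m jog '[{"sx":0.02, "sz":0.05, "aperture":36}, {"sx":0.04, "sz":0.1, "aperture":36}, {"sx":0.065, "sz":0.15, "aperture":36}, {"sx":0.09, "sz":0.2, "aperture":36}, {"sx":0.115, "sz":0.235, "aperture":36}, {"sx":0.125, "sz":0.25, "aperture":36}, {"sx":0.125, "sz":0.25, "aperture":36}, {"sx":0.125, "sz":0.25, "aperture":36}, {"sx":0.125, "sz":0.25, "aperture":36}]' 60; python3 look.py w6; python3 roll.py w6; python3 press.py w6
```

```text
clock: 9.28
eef_pos: [487.7, 145.6, 236.4]
orientation: [0.69, 0.724, 0.001, 0.001]
ft_force: [-0.3, -0.3, -3.2]
grip_width: 39.1
gripper_force: 75.8
[487.71043899 145.61174926 236.35175973]
topbar z 785 slope deg -1.77 at y=0 7.51 y -76.0 66.0
topbar x 898 slope deg -2.15 at y=0 2.64 y -76.0 66.0
lowbar z 134 slope deg -1.35 at y=0 101.48 y -23.0 55.0
lowbar x 156 slope deg 0.07 at y=0 2.93 y -24.0 55.0
far edge x 42 slope deg -1.08 at y=0 6.66 y 42.0 66.0
far edge z 44 slope deg -1.07 at y=0 7.03 y 42.0 66.0
stub 376 [[-2.8, 72.3, 7.1], [-1.7, 73.3, 7.6], [2.0, 78.3, 8.8], [4.5, 83.3, 11.0], [4.9, 84.4, 12.4]]
pin 190 [[-6.3, -59.4, 2.1], [-3.9, -58.0, 2.4], [5.2, -52.8, 4.9], [6.8, -52.3, 7.9], [7.1, -45.7, 8.6]]
bar top z 146.83790218528154 183
edge 2 slope deg 2.76 y at x=480 224.6 137
edge 3 slope deg 2.75 y at x=480 217.1 181
pin 3075 {120: 0, 125: 0, 130: 4, 135: 106, 140: 747, 145: 610, 150: 237, 155: 104, 160: 104, 165: 127, 170: 176, 175: 687, 180: 173, 185: 0, 190: 0, 195: 0, 200: 0, 205: 0, 210: 0, 215: 0}
   130 150 1467 [[394.6, 178.3, 137.5], [402.5, 221.5, 144.5], [4
[... 278 characters left out ...]
tub 2359 {120: 0, 125: 0, 130: 0, 135: 21, 140: 525, 145: 657, 150: 152, 155: 111, 160: 47, 165: 191, 170: 111, 175: 44, 180: 41, 185: 33, 190: 39, 195: 30, 200: 321, 205: 0, 210: 0, 215: 0}
   130 150 1203 [[542.2, 207.6, 140.7], [553.1, 228.9, 145.3], [563.3, 258.2, 148.1]]
   150 160 263 [[557.1, 192.8, 151.0], [559.9, 200.1, 154.7], [565.4, 216.3, 159.1]]
   160 170 238 [[557.0, 181.2, 160.9], [560.5, 190.8, 169.1], [566.1, 216.5, 170.0]]
   170 182 170 [[556.8, 182.0, 170.1], [557.8, 206.9, 171.6], [565.7, 216.6, 181.5]]
   182 195 98 [[556.9, 205.7, 182.4], [557.3, 214.2, 188.3], [560.9, 216.7, 194.4]]
   195 225 387 [[557.1, 153.6, 197.3], [561.0, 210.4, 201.7], [566.2, 216.5, 224.7]]
```

View pics/w6.png

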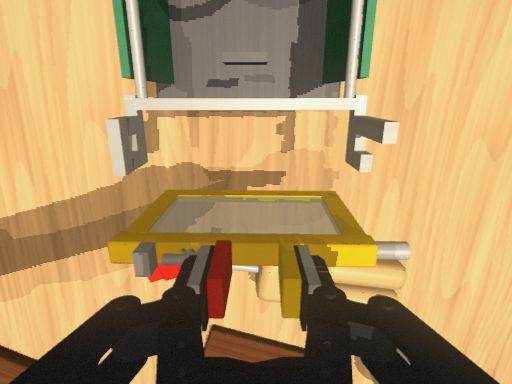

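The picture shows the held door at rows 190–265. The press hinge is ahead of it: pin ear (127,140), horn (385,128), lip (362,160), and the crossbar level at row 103, so it's parallel to the tool. I go down to stub-above-lip height and advance.

Converted, 42 mm / 400 = 0.105, 40 mm / 400 = 0.1.

```bash
python3 -m jog '[{"sx":0.01, "sz":0.03, "aperture":36}, {"sx":0.0225, "sz":0.06, "aperture":36}, {"sx":0.0375, "sz":0.085, "aperture":36}, {"sx":0.055, "sz":0.095, "aperture":36}, {"sx":0.075, "sz":0.095, "aperture":36}, {"sx":0.09, "sz":0.095, "aperture":36}, {"sx":0.1, "sz":0.095, "aperture":36}, {"sx":0.105, "sz":0.095, "aperture":36}, {"sx":0.105, "sz":0.095, "aperture":36}, {"sx":0.105, "sz":0.095, "aperture":36}]' 60; python3 -c "
from h import *
st();plan([487.6,196,198],2.8)"
```

```text
clock: 10.17
eef_pos: [484.7, 188.8, 197.6]
orientation: [0.689, 0.725, 0.0, 0.0]
ft_force: [-0.4, 0.0, -2.1]
grip_width: 39.4
gripper_force: 75.8
{'clock': 10.1667, 'qpos': [-0.888, 0.18, 0.483, 1.962, -0.098, 1.021, -0.31], 'eef_pos': [484.678, 188.829, 197.596], 'orientation': [0.689, 0.725, 0.0, 0.0], 'ft_force': [-0.385, 0.003, -2.11], 'moment': [-0.013, -0.002, -0.004], 'gripper_force': 75.81990122795105, 'grip_width': 39.41623319454918}
tool shift [ 7.   3.3 -0.4] turn 0.0013 yaw y 2.87 tilt [ 6.e-04  1.e-04 -1.e+00]
```

Converted, 4 mm / 400 = 0.01, 2.5 mm / 400 = 0.0063.

```bash
python3 -m jog '[{"sx":0.0025, "sy":0.0063, "aperture":36}, {"sx":0.005, "sy":0.0063, "aperture":36}, {"sx":0.0075, "sy":0.0063, "aperture":36}, {"sx":0.01, "sy":0.0063, "aperture":36}, {"sx":0.01, "sy":0.0063, "aperture":36}]' 60;  python3 -m jog '[{"sx":0.0025, "aperture":36}, {"sx":0.0025, "aperture":36}]'; python3 -m jog '[{"sx":0.0025, "aperture":36}, {"sx":0.0025, "aperture":36}]';python3 -m jog '[{"sx":0.0025, "aperture":36}, {"sx":0.0025, "aperture":36}]'; python3 look.py w7; python3 press.py w7 | tail -14; python3 roll.py w7
```

```text
clock: 10.58
eef_pos: [486.6, 193.2, 197.2]
orientation: [0.689, 0.725, 0.0, -0.0]
ft_force: [-0.7, -0.6, -3.4]
grip_width: 39.4
gripper_force: 75.8
clock: 10.75
eef_pos: [486.6, 194.2, 197.2]
orientation: [0.689, 0.725, 0.0, -0.0]
ft_force: [-0.7, 1.1, -2.8]
grip_width: 39.1
gripper_force: 75.8
clock: 10.92
eef_pos: [486.5, 195.2, 197.2]
orientation: [0.689, 0.725, 0.0, -0.0]
ft_force: [0.4, -0.0, -2.0]
grip_width: 39.0
gripper_force: 75.8
clock: 11.08
eef_pos: [486.5, 196.0, 197.2]
orientation: [0.689, 0.725, -0.0, 0.0]
ft_force: [0.2, 0.3, -2.3]
grip_width: 39.5
gripper_force: 75.8
[486.51274833 196.04381184 197.19106875]
edge 2 slope deg 2.65 y at x=480 227.3 135
edge 3 slope deg 18.34 y at x=480 207.5 132
pin 3365 {120: 2, 125: 0, 130: 5, 135: 107, 140: 864, 145: 658, 150: 209, 155: 100, 160: 101, 165: 134, 170: 168, 175: 842, 180: 175, 185: 0, 190: 0, 195: 0, 200: 0, 205: 0, 210: 0, 215: 0}
   130 150 1634 [[394.4, 192.9, 137.6], [402.2, 222.7, 144.4], [408.2, 258.1, 148.1]]
   150 160 309 [[395.0, 188.4, 150.4], [401.2, 200.6, 153.7], [402.3, 208.9, 159.7]]
   160 170 235 [[39
[... 699 characters left out ...]
75 [[554.4, 196.7, 183.0], [557.9, 205.1, 188.4], [566.9, 217.0, 193.9]]
   195 225 477 [[557.2, 205.2, 195.8], [560.8, 212.1, 201.5], [564.9, 217.0, 202.8]]
topbar z 982 slope deg -1.74 at y=0 7.49 y -78.0 66.0
topbar x 1123 slope deg -0.33 at y=0 1.09 y -78.0 66.0
lowbar z 131 slope deg -1.06 at y=0 101.38 y -24.0 49.0
lowbar x 138 slope deg 0.02 at y=0 3.07 y -24.0 49.0
far edge x 53 slope deg 0.6 at y=0 5.4 y -77.0 65.0
far edge z 61 slope deg -1.56 at y=0 7.72 y -77.0 64.0
stub 103 [[-4.0, 72.1, 7.6], [-3.3, 72.3, 7.8], [-1.1, 74.3, 8.7], [2.7, 81.8, 10.0], [9.4, 83.7, 14.7]]
pin 968 [[-14.1, -92.2, 2.4], [-10.6, -91.2, 4.9], [1.9, -86.5, 17.5], [11.4, -52.8, 18.7], [14.3, -52.3, 19.6]]
```

No contact yet, so I carry on feeling in 0.5 mm steps.

Converted, 0.5 mm / 400 = 0.0013.

```bash
for i in 1; do python3 -m jog '[{"sx":0.0013, "aperture":36}, {"sx":0.0013, "aperture":36}]' | grep -E "eef|ft"; done; python3 -m jog '[{"sx":0.0013, "aperture":36}, {"sx":0.0013, "aperture":36}]' | grep -E "eef|ft"; python3 -m jog '[{"sx":0.0013, "aperture":36}, {"sx":0.0013, "aperture":36}]' | grep -E "eef|ft"; python3 -c "
from h import *
st()"
```

```text
eef_pos: [486.6, 196.2, 197.2]
ft_force: [-0.2, -0.1, -2.9]
eef_pos: [486.5, 196.3, 197.2]
ft_force: [-1.8, -1.4, -2.8]
eef_pos: [486.5, 196.5, 197.2]
ft_force: [-0.5, -2.8, -2.4]
{'clock': 11.6333, 'qpos': [-0.894, 0.191, 0.479, 1.951, -0.102, 1.024, -0.32], 'eef_pos': [486.527, 196.473, 197.181], 'orientation': [0.69, 0.724, -0.001, 0.0], 'ft_force': [-0.452, -2.825, -2.4], 'moment': [-0.667, -0.048, -0.192], 'gripper_force': 75.69852948188782, 'grip_width': 39.44129130638593}
```

Contact with the horn at y≈196.2 (-2.8 N). I back off about 1 mm into the slot centre and lower, feeling for the floor.

Converted, 17 mm / 400 = 0.0425, 15 mm / 400 = 0.0375.

```bash
python3 -m jog '[{"sx":-0.005, "aperture":36}, {"sx":-0.005, "aperture":36}, {"sx":-0.005, "sz":0.01, "aperture":36}, {"sx":-0.005, "sz":0.02, "aperture":36}, {"sx":-0.005, "sz":0.03, "aperture":36}, {"sx":-0.005, "sz":0.0375, "aperture":36}, {"sx":-0.005, "sz":0.0425, "aperture":36}, {"sx":-0.005, "sz":0.0425, "aperture":36}]' 60 | grep -E "eef|ft|width"; python3 -m jog '[{"sz":0.0038, "aperture":36}, {"sz":0.0075, "aperture":36}, {"sz":0.0075, "aperture":36}]' | grep -E "eef|ft"; python3 -c "
from h import *
st()"
```

```text
eef_pos: [485.9, 195.5, 179.3]
ft_force: [0.4, -0.8, -2.9]
grip_width: 39.2
eef_pos: [486.4, 195.5, 177.0]
ft_force: [-0.2, 0.4, -3.0]
{'clock': 12.55, 'qpos': [-0.885, 0.217, 0.476, 1.97, -0.119, 0.981, -0.303], 'eef_pos': [486.437, 195.48, 176.995], 'orientation': [0.689, 0.725, -0.0, -0.0], 'ft_force': [-0.174, 0.44, -3.022], 'moment': [0.047, 0.051, -0.044], 'gripper_force': 75.8199155330658, 'grip_width': 39.326952960065505}
```

Converted, 1 mm / 400 = 0.0025.

```bash
python3 -m jog '[{"sz":0.0025, "aperture":36}, {"sz":0.0025, "aperture":36}]' | grep -E "eef|ft";python3 -m jog '[{"sz":0.0025, "aperture":36}, {"sz":0.0025, "aperture":36}]' | grep -E "eef|ft";python3 -m jog '[{"sz":0.0018, "aperture":36}, {"sz":0.0018, "aperture":36}]' | grep -E "eef|ft";  python3 -c "
from h import *
st()"
```

```text
eef_pos: [486.6, 195.5, 176.2]
ft_force: [0.3, 0.6, -3.1]
eef_pos: [486.5, 195.5, 175.1]
ft_force: [-1.0, -0.7, -3.0]
eef_pos: [486.5, 195.5, 174.4]
ft_force: [0.1, -0.4, -3.5]
{'clock': 13.05, 'qpos': [-0.884, 0.22, 0.475, 1.973, -0.121, 0.976, -0.301], 'eef_pos': [486.491, 195.491, 174.442], 'orientation': [0.689, 0.725, -0.0, -0.0], 'ft_force': [0.073, -0.373, -3.482], 'moment': [0.014, -0.034, -0.06], 'gripper_force': 75.81822752952576, 'grip_width': 39.60718998353626}
```

Converted, 0.7 mm / 400 = 0.0018.

```bash
python3 -m jog '[{"sz":0.0018, "aperture":36}, {"sz":0.0018, "aperture":36}]' | grep -E "eef|ft";python3 -m jog '[{"sz":0.0018, "aperture":36}, {"sz":0.0018, "aperture":36}]' | grep -E "eef|ft";python3 -m jog '[{"sz":0.0018, "aperture":36}, {"sz":0.0018, "aperture":36}]' | grep -E "eef|ft";  python3 -c "
from h import *
st()"
```

```text
eef_pos: [486.5, 195.4, 173.7]
ft_force: [-0.0, -0.3, -3.5]
eef_pos: [486.5, 195.4, 173.0]
ft_force: [0.2, 0.1, -3.0]
eef_pos: [486.6, 195.5, 172.7]
ft_force: [-0.9, 0.3, -1.0]
{'clock': 13.55, 'qpos': [-0.883, 0.223, 0.475, 1.974, -0.123, 0.972, -0.299], 'eef_pos': [486.572, 195.513, 172.656], 'orientation': [0.689, 0.725, -0.0, -0.0], 'ft_force': [-0.886, 0.294, -1.038], 'moment': [-0.051, 0.107, -0.034], 'gripper_force': 75.85345387458801, 'grip_width': 39.17504967386618}
```

The floor is felt at TCP z≈172.8. I raise 5.5 mm so the rolled pin faces its window, then let the pin out part way, following the yellow tab.

Converted, -5.5 mm / 400 = -0.0138, -4 mm / 400 = -0.01.

```bash
python3 -m jog '[{"sz":-0.005, "aperture":36}, {"sz":-0.01, "aperture":36}, {"sz":-0.0138, "aperture":36}, {"sz":-0.0138, "aperture":36}]' 40 | grep -E "eef|ft|width|force"; python3 look.py w8; python3 roll.py w8 | grep -E "topbar z|lowbar"; python3 -m jog '[{"aperture":41}, {"sy":-0.0025, "aperture":43}, {"sy":-0.005, "aperture":45}, {"sy":-0.0075, "aperture":47}, {"sy":-0.0075, "aperture":47}]' 30; python3 -c "
from h import *
st()"
```

```text
eef_pos: [486.9, 195.6, 178.3]
ft_force: [0.0, 0.6, -2.5]
grip_width: 39.5
gripper_force: 75.8
[486.9039221  195.62938027 178.34617753]
topbar z 1172 slope deg -1.72 at y=0 7.47 y -78.0 66.0
clock: 14.35
eef_pos: [483.2, 195.3, 177.8]
orientation: [0.689, 0.725, -0.0, -0.0]
ft_force: [-0.3, 0.2, -2.6]
grip_width: 47.1
gripper_force: 8.8
{'clock': 14.35, 'qpos': [-0.889, 0.209, 0.475, 1.977, -0.115, 0.982, -0.308], 'eef_pos': [483.162, 195.311, 177.778], 'orientation': [0.689, 0.725, -0.0, -0.0], 'ft_force': [-0.263, 0.241, -2.639], 'moment': [0.001, -0.018, -0.015], 'gripper_force': 8.75101625919342, 'grip_width': 47.075620740375996}Traceback (most recent call last):
  File "roll.py", line 11, in <module>
    q=T[m]; fit(q,2,n+' z'); fit(q,0,n+' x')
            ~~~^^^^^^^^^^^^
  File "roll.py", line 8, in fit
    p=np.polyfit(q[:,1],q[:,i],1); e=q[:,i]-np.polyval(p,q[:,1]); q=q[abs(e)<max(.4,2*e.std())]
    raise TypeError("expected non-empty vector for x")
TypeError: expected non-empty vector for x
```

Pad force is 8.8 N, exactly the spring at 47 mm, and there is no side force, so the pin has entered the window. I let it out further.

Converted, -3.5 mm / 400 = -0.0088, -3 mm / 400 = -0.0075.

```bash
python3 -m jog '[{"sy":-0.0025, "aperture":49}, {"sy":-0.005, "aperture":51}, {"sy":-0.0075, "aperture":53}, {"sy":-0.0088, "aperture":54}, {"sy":-0.0088, "aperture":54}]' 30; python3 look.py w9; python3 roll.py w9; python3 press.py w9 | grep -A8 pin
```

```text
clock: 14.77
eef_pos: [480.1, 195.2, 177.9]
orientation: [0.689, 0.725, 0.0, 0.0]
ft_force: [-0.1, 0.6, -3.6]
grip_width: 54.2
gripper_force: 6.4
[480.11880782 195.15270499 177.86849746]
topbar z 1352 slope deg -0.6 at y=0 5.39 y -72.0 72.0
topbar x 1502 slope deg 0.1 at y=0 0.51 y -72.0 72.0
pin 4586 {120: 5, 125: 0, 130: 0, 135: 139, 140: 1084, 145: 751, 150: 195, 155: 152, 160: 241, 165: 356, 170: 356, 175: 1106, 180: 201, 185: 0, 190: 0, 195: 0, 200: 0, 205: 0, 210: 0, 215: 0}
   130 150 1974 [[394.4, 194.4, 137.5], [402.2, 222.8, 144.4], [408.2, 258.0, 148.0]]
   150 160 347 [[394.9, 174.8, 150.3], [401.3, 202.3, 154.4], [402.8, 209.0, 159.6]]
   160 170 597 [[395.5, 174.6, 160.5], [401.9, 194.9, 166.0], [404.4, 208.9, 169.8]]
   170 182 1663 [[394.4, 174.2, 170.9], [400.3, 193.1, 179.1], [403.0, 208.7, 180.5]]
stub 4577 {120: 0, 125: 0, 130: 0, 135: 112, 140: 895, 145: 951, 150: 155, 155: 144, 160: 149, 165: 524, 170: 349, 175: 158, 180: 160, 185: 155, 190: 181, 195: 146, 200: 498, 205: 0, 210: 0, 215: 0}
   130 150 1958 [[542.0, 203.1, 138.6], [553.3, 228.1, 144.9], [563.3, 258.0, 148.1]]
   150 160 299 [[556.9, 199.9, 150.3], [557.8, 211.9, 154.9], [563.6, 217.1, 159.6]]
   160 170 673 [[554.8, 182.2, 161.0], [559.0, 201.4, 168.4], [566.0, 216.9, 169.9]]Traceback (most recent call last):
  File "roll.py", line 11, in <module>
    q=T[m]; fit(q,2,n+' z'); fit(q,0,n+' x')
            ~~~^^^^^^^^^^^^
  File "roll.py", line 8, in fit
    p=np.polyfit(q[:,1],q[:,i],1); e=q[:,i]-np.polyval(p,q[:,1]); q=q[abs(e)<max(.4,2*e.std())]
    raise TypeError("expected non-empty vector for x")
TypeError: expected non-empty vector for x
```

The pin is out 13 mm and the door is held lightly. Now I lower it onto the seats by feel.

Converted, 3 mm / 400 = 0.0075, 2 mm / 400 = 0.005.

```bash
python3 -m jog '[{"sz":0.0025, "aperture":54}, {"sz":0.005, "aperture":54}, {"sz":0.0075, "aperture":54}, {"sz":0.0075, "aperture":54}]' 30| grep -E "eef|ft|width|force"; python3 -m jog '[{"sz":0.0018, "aperture":54}, {"sz":0.0018, "aperture":54}]' | grep -E "eef|ft";python3 -m jog '[{"sz":0.0018, "aperture":54}, {"sz":0.0018, "aperture":54}]' | grep -E "eef|ft"; python3 -m jog '[{"sz":0.0018, "aperture":54}, {"sz":0.0018, "aperture":54}]' | grep -E "eef|ft"
```

```text
eef_pos: [479.8, 195.1, 174.6]
ft_force: [-0.0, -0.1, -4.3]
grip_width: 54.5
gripper_force: 6.6
eef_pos: [480.0, 195.2, 174.1]
ft_force: [-0.4, -0.3, -3.3]
eef_pos: [480.0, 195.1, 173.4]
ft_force: [-0.2, 0.5, -3.5]
eef_pos: [480.0, 195.1, 172.7]
ft_force: [0.1, 0.3, -3.3]
```

Converted, 0.6 mm / 400 = 0.0015.

```bash
python3 -m jog '[{"sz":0.0015, "aperture":54}, {"sz":0.0015, "aperture":54}]' | grep -E "eef|ft";python3 -m jog '[{"sz":0.0015, "aperture":54}, {"sz":0.0015, "aperture":54}]' | grep -E "eef|ft"; python3 -m jog '[{"sz":0.0015, "aperture":54}, {"sz":0.0015, "aperture":54}]' | grep -E "eef|ft"
```

```text
eef_pos: [480.1, 195.1, 172.2]
ft_force: [1.3, -0.2, -2.6]
eef_pos: [480.2, 195.2, 171.9]
ft_force: [-1.0, 0.1, 0.1]
eef_pos: [480.2, 195.3, 171.7]
ft_force: [-3.4, -0.1, 3.0]
```

Seated: the weight is off the wrist. I open slowly and pull straight up.

Converted, -0.5 mm / 400 = -0.0013.

```bash
python3 -m jog '[{"sz":-0.0013, "aperture":55}, {"sz":-0.0013, "aperture":56}, {"sz":-0.0013, "aperture":57}, {"sz":-0.0013, "aperture":59}, {"sz":-0.0013, "aperture":62}, {"sz":-0.0013, "aperture":70}, {"sz":-0.0013, "aperture":80}, {"sz":-0.0013, "aperture":80}]' 30; python3 -m jog '[{"sz":-0.0125, "aperture":80}, {"sz":-0.03, "aperture":80}, {"sz":-0.0625, "aperture":80}, {"sz":-0.1, "aperture":80}, {"sz":-0.15, "aperture":80}, {"sz":-0.2, "aperture":80}, {"sz":-0.2, "aperture":80}, {"sz":-0.2, "aperture":80}]' | grep -E "eef|ft|clock"; python3 look.py w10; python3 press.py w10|head -2; python3 - <<'E'
from h import *
a=cv2.imread('pics/w10.png'); p,d=optics.grab_frame('side'); b=np.clip(cv2.resize(p[70:160,160:260,::-1],(500,450))*1.5,0,255).astype(np.uint8)
c=np.zeros((450,800,3),np.uint8); c[:,:400]=cv2.resize(a[60:340,90:430],(400,450)); c[:,400:]=b[:,50:450]; cv2.imwrite('pics/fin.png',c)
E
```

```text
clock: 16.82
eef_pos: [480.2, 195.2, 171.6]
orientation: [0.689, 0.725, 0.0, 0.0]
ft_force: [0.6, -0.3, -0.5]
grip_width: 79.9
gripper_force: 0.0
clock: 17.48
eef_pos: [481.2, 195.7, 253.4]
ft_force: [0.4, -0.1, -0.2]
[481.24658608 195.6691381  253.42590997]
bar top z 146.680910725557 160
edge 2 slope deg 2.74 y at x=480 226.3 106
```

View pics/fin.png

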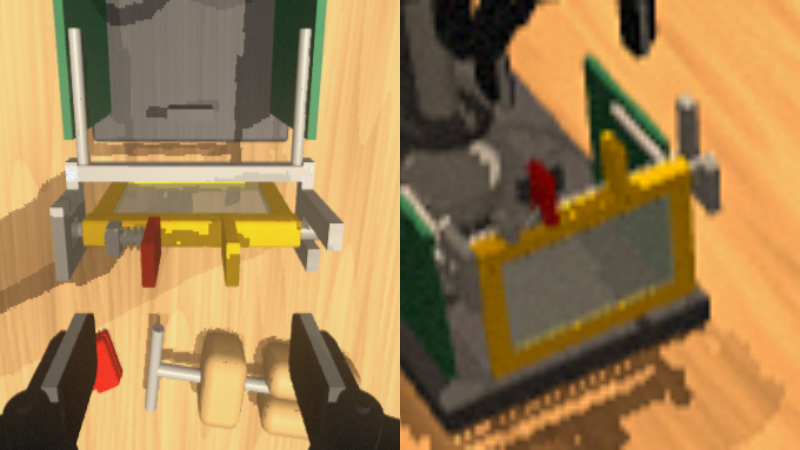

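The door hangs between the ears: the pin enters the pin ear at (75,230), the stub is under the horn at (310,230), and the gripper is clear. A numeric check of the tab spacing, roll and settling follows.

Converted, -60 mm / 400 = -0.15, -40 mm / 400 = -0.1.

```bash
python3 -m jog '[{"sz":-0.1, "aperture":80}, {"sz":-0.15, "aperture":80}, {"sz":-0.15, "aperture":80}, {"sz":-0.15, "aperture":80}, {"sz":-0.15, "aperture":80}, {"sz":-0.15, "aperture":80}]' | grep -E "eef|clock"; python3 look.py w11; python3 - <<'E'
from h import *
for w in('w10','w11'):
    z=np.load(w+'.npz'); k=(float(z['f']),float(z['cx']),float(z['cy']),z['E']); W=cloud('wrist',z['d'],k)-[480,195.4,160]
    H,S,V=cv2.split(cv2.cvtColor(z['p'],cv2.COLOR_RGB2HSV)); c,s=np.cos(.049),np.sin(.049)
    t=W[...,0]*c+W[...,1]*s; x=-W[...,0]*s+W[...,1]*c; h=W[...,2]
    y=(H>22)&(H<34)&(S>150)&(V>60)&(abs(t)<90)&(abs(x)<40); r=((H<6)|(H>174))&(S>150)&(abs(t)<60)&(abs(x)<25)&(h>30)
    yt=y&(h>35)&(h<60); b=y&(h>2)&(h<14); lo=y&(h<-80)
    print(w,'red',[np.median(a[r]).round(1) for a in(t,x,h)],'yel',[np.median(a[yt]).round(1) for a in(t,x,h)],'bar',np.median(h[b]).round(1),np.median(x[b]).round(1),'roll',np.degrees(np.polyfit(t[b],h[b],1)[0]).round(2),np.percentile(t[b],[1,99]).round(1),'low x',np.median(x[lo]).round(1),'red edges',np.percentile(t[r],[3,97]).round(1),'yel edges',np.percentile(t[yt],[3,97]).round(1))
E
```

```text
clock: 18.08
eef_pos: [478.9, 194.7, 309.5]
[478.85314037 194.69013788 309.46101431]
w10 red [np.float64(-23.4), np.float64(1.4), np.float64(44.1)] yel [np.float64(24.1), np.float64(6.5), np.float64(43.9)] bar 7.0 2.1 roll 0.8 [-16.9  72.5] low x 2.8 red edges [-26.4 -20.2] yel edges [21.4 28. ]
w11 red [np.float64(-23.0), np.float64(2.5), np.float64(44.0)] yel [np.float64(24.4), np.float64(2.9), np.float64(44.0)] bar 6.8 0.7 roll 0.76 [-38.2  72.2] low x 2.8 red edges [-26.5 -19.5] yel edges [21.  27.7]
```

The tab spacing is about 48 mm, so the pin is fully out. The roll of 0.76° matches how the door sat in the stand, and it hangs upright and still. I'm handing in.

```bash
python3 -c "
from h import *
print(ticket.finish_job())"
```

```text
the job is handed in; nothing more can be done
None
```

The guard door now hangs upright by itself in the press hinge with the pin sprung fully out, the robot is clear of it, and the job was handed in at about 18 s of the 69 s allowed.

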